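# Open the cell lockbox by its combination dial

### The arm

A 6-joint arm with a two-finger parallel gripper is mounted at the origin on the work surface. World frame = base frame: x ahead of the robot, y to its left, z up, the work surface at z = 0. Lengths are in m, angles in degrees, forces in N, time in s.
With the tool pointing down it reaches from about 0.3 to 0.75 m from the base axis. Payload 8.5 kg.
Tool frame: the origin (TCP) lies on the centre line of the jaws, within the pads' length; the fingertips stand 19 mm ahead of it and the grasp point (between the pads) is the TCP (env.tcp_to_tips is the z of the fingertips in the tool frame, in m); z points along the fingers, y is the line along which they close (so a half turn about z gives the same grasp; the last joint's range is limited). The gripper opens to 85 mm and grips with 20 to 120 N. Pads are 22 mm wide; open, the fingers measure 114 mm over their backs; the gripper's body (76 mm by 85 mm) begins 54 mm behind the grasp point. The pads swing forward as they close: fully open they stand 13 mm farther back than shut.
Start: joints at [64.383, 21.807, 74.336, -0, 83.858, -12.336], TCP at [0.126, 0.535, 0.25] pointing down, gripper open.
Joint ranges: [-178.18, 178.18], [-50.72, 133.34], [12.68, 142.11], [-81.47, 261.47], [9.98, 163.14], [-165.26, 165.26]. Speed limits (degrees/s): [136.94, 136.94, 180, 180, 180, 180].

### API

Orientations are given as a 3x3 rotation matrix whose columns are the frame's x, y, z axes.
In Python, from rig import env gives the robot as it stands.
- The arm moves only by the tool servo_tool, never from a script. Its argument "steps" is a list of rows, each an object of numbers: "tx", "ty", "tz": the shift along the world's x, y, z in cm; "yaw": the turn about the world's z in degrees; "claw": the finger opening in cm, from 0 to 8.54. In form: [{"tx": .., "ty": .., "tz": .., "yaw": .., "claw": ..}, ...]. A call has 1 to 20 rows; each row shifts and turns the commanded pose from where the row before left it; what a row does not reach is not made up. A row lasts 1/10 s, in which the tool goes at most 50 mm and 8.59 degrees, less where a joint would pass 70% of its speed; a pose out of reach is approached as far as the arm can. A call with a gripper value outside its range is refused whole. The fingers move at their own pace and stop on an object; "newtons" is the grip in N (left out, the last holds). Time passes only in rows, so rows that do not move let the fingers close. It gives the time, the measured TCP pose, the force, the opening and the grip force at its end, in the units of the state.
- env.observe(): the state, without advancing time (a new reading comes with each control period).
- env.get_image(name): name is "scene" or "top"; returns (picture, depth): 400x640x3 uint8, red, green, blue; 400x640 float32, m along the optical axis (not along the pixel's ray), 0 where there is no reading.
- env.camera_model(name): a dict with "fovy" (degrees; the focal length in pixels is half the picture's height over the tangent of half this angle, whatever the lens; pixels are square), "cx", "cy" (the principal point, pixels), "dist_coeffs" ([k1, k2, p1, p2, k3] as OpenCV has them; the pictures are not rectified), "T" (4x4, takes a point from camera to world coordinates). Camera axes: x right, y down, z forward; pixel columns grow to the right and rows downward; lengths in m; the calibration is good to about 2 mm. A picture is of the moment at which its call begins. camera_model takes no time and is no camera call.
- env.close_job(): hands the job in; it is judged then, once.
The state is a dict: "time_s": time; "q": joint angles; "qvel": joint speeds; "joint_efforts": joint torques, N m; "position": TCP position; "tool_rot": TCP orientation; "ft_force": force on the tool from outside, world axes, zero at the start; "wrist_torque": the same for the moment, N m; "grip_width": finger opening in m; "gripper_force": force on a finger pad.
Only numpy, scipy, OpenCV 4.12 (cv2) and the standard library are available. Lean on these libraries where they do the work, as an engineer would, in place of code of your own. Each camera call takes 0.05 s, during which the arm holds its last target. There are 200 camera calls.

### The job

Unlock the battery-cell lockbox with its crank dial: turn clockwise past 8 o'clock once and stop exactly on 8 the second time, then counter-clockwise past 3 o'clock once and stop exactly on 3 the second time, then clockwise again slowly until you feel the dial catch and stop dead, without forcing it. Then let go of the crank, push the lid straight away from the near side until it is fully open, and let go, leaving the things around the box where they are.

Things in the scene. Friction and masses are not known exactly. Their poses are not given: they have to be found in the camera images.
- lockbox: Grey-beige steel lockbox, fixed to the bench, 160 (x) x 300 (y) x 60 mm high; origin at the centre of its underside. Its -x side is the near side (faces the robot, up to 0.3 rad askew). The dial is on the right half (-y) of its top, a sliding lid over a well of cells on the left half (+y).
- dial_axis (a point): Point on the dial's upright axis, at the box's top face (60 mm above the bench), 75 mm to -y of the box's centre; axes as the lockbox; does not turn. Around it 12 fixed hour marks on a pale ring 128 mm across: an arrowhead at 12 o'clock towards the box's +x (far side), bars for 1 to 11 clockwise seen from above (3 towards -y, 6 near side, 9 towards the lid).
- dial (a joint): Dial angle, rad: 0 with the crank at 12 o'clock, growing clockwise from above, counting on over turns (second 8 o'clock: 10.47, then back to the second 3: 1.57). Starts within 0.8 of 0. Friction 0.05 to 0.15 N m. Stop within 0.17 rad of a mark for 0.2 s, no overshoot. The last turn is blocked dead by a hidden dog, each time anew in 3.85 to 5.6, with 0.1 play; stays caught. Over 20 N is forcing.
- crank_mid (a point): Middle of the crank, the dial's pointer: a black upright peg, 16 mm diameter, 36 mm tall, standing 30 mm from the dial's axis on the aluminium dial disc (88 mm across, top 10.5 mm above the box) and spinning freely about itself, so it can be held while the dial is led round in a circle. The point is on the peg's centreline, 18 mm above the disc, 88.5 mm above the bench.
- lid (a joint): Travel of the lid, m: 0 shut, 0.085 fully open at its end stop; slides level in the lockbox's +x direction with about 2.5 N of friction and stays where it is left. Until the dial has caught, a small steel bolt (8 mm wide, on the box top between dial and lid) blocks the lid's tab; catching draws it 8 mm back towards the dial. More than 20 N on it counts as forcing.
- lid_handle (a point): Grip point on the lid's handle: an upright black bar, 12 mm thick (lockbox x), 75 mm long (lockbox y), foot 68 mm and top 102 mm above the bench, on the pale lid (150 x 140 x 7 mm). The point is at mid length, 88 mm above the bench, and moves with the lid; axes as the lockbox.
- test_cell: Loose steel test cell, 54 mm diameter, 78 mm tall, standing beside the box; origin under its centre. Leave it alone.
- vial: Loose small jar, 36 mm diameter, 75 mm tall, standing beside the box; origin under its centre. Leave it alone.
- driver: Loose screwdriver, 160 mm long, lying beside the box on the dial's side. Leave it alone.

How it is judged:
By the outcome, as a careful person would: the job done as asked, in the order asked, and still so for the second after the job is handed in, with the robot touching nothing.
It also fails if it takes over 72 s, if anything falls off the work surface, if the arm or the gripper's body presses on something with over 40 N, if the wrist force passes 120 N, or if a joint passes its speed limit or range.

## Working session

There is one attempt and no reset: what is moved stays moved. The work goes in short steps, Python scripts to look and compute and a tool call to move; the robot and the scene stay as the last step left them, time stands still between calls to the robot, and variables do not carry over. Pictures are saved under pics/ and viewed, at most 10 in all, crops included, and the job is handed in when it is done.

Besides the shell and the picture viewer there is one more tool, called after ">>>" by a JSON object that holds its "fn" and its "kwargs", one argument or row to a line. servo_tool: Moves the arm, as the interface text tells. Its arguments: {"type":"object","properties":{"steps":{"type":"array"},"newtons":{"type":"number"}},"required":["steps"]}

```bash
mkdir -p pics; ls; python3 - <<'E'
from rig import env
import cv2,numpy as np
for n in("top","scene"):
    p,d=env.get_image(n); cv2.imwrite(f"pics/{n}0.png",p[...,::-1]); np.save(f"{n}_d.npy",d); np.save(f"{n}_p.npy",p)
    m=env.camera_model(n); print(n,m)
s=env.observe(); print(s["time_s"],s["position"],s["tool_rot"],s["ft_force"],s["grip_width"],env.tcp_to_tips)
E
```

```text
pics
top {'fovy': 56.20967990520039, 'cx': 328.3955654826305, 'cy': 208.33509058052132, 'dist_coeffs': array([-0.08353258,  0.        ,  0.        ,  0.        ,  0.        ]), 'T': array([[ 0.02830319, -0.99229812,  0.12059586,  0.49448106],
       [-0.99950119, -0.02640267,  0.0173286 ,  0.03481223],
       [-0.01401108, -0.12102616, -0.99255043,  0.82801795],
       [ 0.        ,  0.        ,  0.        ,  1.        ]])}
scene {'fovy': 48.72521875907106, 'cx': 318.2670387248997, 'cy': 198.2008609036415, 'dist_coeffs': array([-0.0515003,  0.       ,  0.       ,  0.       ,  0.       ]), 'T': array([[ 0.72494304,  0.34028814, -0.5988836 ,  1.13188957],
       [ 0.68832588, -0.39044033,  0.61136227, -0.50827101],
       [-0.02578898, -0.85542991, -0.51727614,  0.57566345],
       [ 0.        ,  0.        ,  0.        ,  1.        ]])}
0.1 [0.12626177 0.53506273 0.24979051] [[-9.73256257e-01  2.29721527e-01 -5.27792526e-04]
 [ 2.29722003e-01  9.73255584e-01 -1.17007524e-03]
 [ 2.44885552e-04 -1.26002860e-03 -9.99999176e-01]] [-1.09201229  0.4381319   0.1302625 ] 0.08535194530696485 0.019
```

View pics/top0.png

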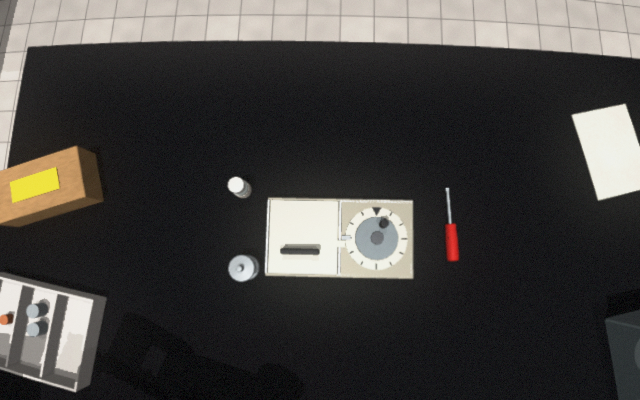

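View pics/scene0.png

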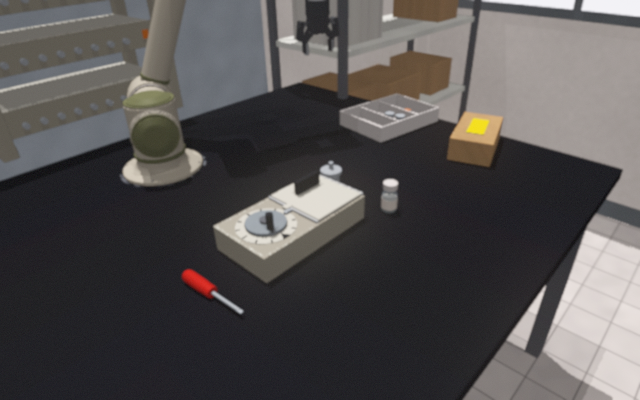

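The top view shows the box spanning (266–413, 198–278), almost square to the robot. The dial centre is near (377,238), with the peg near (383,222) and the arrowhead at (377,211). The handle bar is at (300,250), the vial at (239,187), the cell at (243,267) and the driver at (450,225).

```bash
cat > h.py <<'E'
import numpy as np,cv2
from rig import env
def K(m):
    f=200/np.tan(np.radians(m["fovy"]/2)); return np.array([[f,0,m["cx"]],[0,f,m["cy"]],[0,0,1]])
def world(n,d):
    m=env.camera_model(n); v,u=np.mgrid[:400,:640]
    r=cv2.undistortPoints(np.stack([u,v],-1).reshape(-1,1,2).astype(float),K(m),m["dist_coeffs"]).reshape(400,640,2)
    P=np.dstack([r*d[...,None],d]); return P@m["T"][:3,:3].T+m["T"][:3,3]
def onplane(n,uv,z):
    m=env.camera_model(n); r=cv2.undistortPoints(np.array(uv,float).reshape(-1,1,2),K(m),m["dist_coeffs"]).reshape(-1,2)
    D=np.c_[r,np.ones(len(r))]@m["T"][:3,:3].T; o=m["T"][:3,3]; return o+D*((z-o[2])/D[:,2])[:,None]
E
python3 - <<'E'
from h import *
d=np.load("top_d.npy");p=np.load("top_p.npy");W=world("top",d)
reg=np.zeros((400,640),bool);reg[190:290,255:425]=1
z=W[...,2]
a=reg&(z>.045)&(z<.12)
rect=cv2.minAreaRect(W[a][:,:2].astype(np.float32)*1000);print("rect all",rect, a.sum())
g=reg&(np.indices((400,640))[1]>345)
print("ztop",np.median(z[g&(z>.04)]))
# box top by brightness on plane
gray=p.max(2); v,u=np.nonzero(reg&(gray>90)&(z>.04)); q=onplane("top",np.c_[u,v],.06)
print(cv2.minAreaRect((q[:,:2]*1000).astype(np.float32)))
dark=reg&(gray<70)&(z>.085)
n,l,s,c=cv2.connectedComponentsWithStats(dark.astype(np.uint8))
for i in range(1,n):
    if s[i,4]>8: 
        w=W[l==i]; print(s[i],c[i],np.median(w,0),w.min(0),w.max(0),cv2.minAreaRect((w[:,:2]*1000).astype(np.float32)))
# white ring
ring=(g&(p.min(2)>190)).astype(np.uint8)
cs,_=cv2.findContours(ring,cv2.RETR_EXTERNAL,cv2.CHAIN_APPROX_NONE)
pts=np.vstack([c for c in cs if len(c)>10]).reshape(-1,2); hull=cv2.convexHull(pts).reshape(-1,2)
q=onplane("top",hull,.061)[:,:2];print("ring",cv2.fitEllipse((q*1000).astype(np.float32)))
for n_,r in(("vial",(170,205,222,260)),("cell",(248,285,222,262)),("driver",(180,268,435,470))):
    b=W[r[0]:r[1],r[2]:r[3]].reshape(-1,3);b=b[b[:,2]>.012];print(n_,b.min(0),b.max(0),np.median(b,0))
im=cv2.resize(p[190:290,255:425],None,fx=4.7,fy=4.7,interpolation=cv2.INTER_CUBIC);cv2.imwrite("pics/crop1.png",im[...,::-1])
E
```

```text
rect all ((528.4000244140625, 24.588485717773438), (161.09046936035156, 300.01617431640625), 0.3970133662223816) 11430
ztop 0.06142599157566986
((528.48681640625, 25.843994140625), (161.57583618164062, 301.6723937988281), 0.24971891939640045)
[380 219   8   9  43] [383.27906977 222.76744186] [ 0.55668186 -0.05893923  0.10615131] [ 0.54934344 -0.06667143  0.08897505] [ 0.56436485 -0.05425343  0.11009916] ((557.4476928710938, -60.00404357910156), (10.94033145904541, 13.15945816040039), 48.04287338256836)
[282 249  26   2  34] [294.55882353 249.29411765] [0.50143857 0.11085188 0.10159766] [0.49924507 0.08651866 0.09884424] [0.50244586 0.13527721 0.10515706] ((500.8287658691406, 110.89818572998047), (1.9976565837860107, 48.723854064941406), 1.6568384170532227)
ring ((529.943359375, -8.823246002197266), (154.51263427734375, 519.3284912109375), 4.094210147857666)
vial [0.49448106 0.03481223 0.01314386] [0.64640582 0.25580421 0.82801795] [0.62644217 0.23503664 0.07341849]
cell [0.43521618 0.03481223 0.01206992] [0.49448106 0.24972895 0.82801795] [0.4612838  0.22039767 0.0587856 ]
driver [ 0.48757457 -0.23436353  0.01207614] [0.64556859 0.03481223 0.82801795] [ 0.53486805 -0.21580239  0.02261762]
```

View pics/crop1.png

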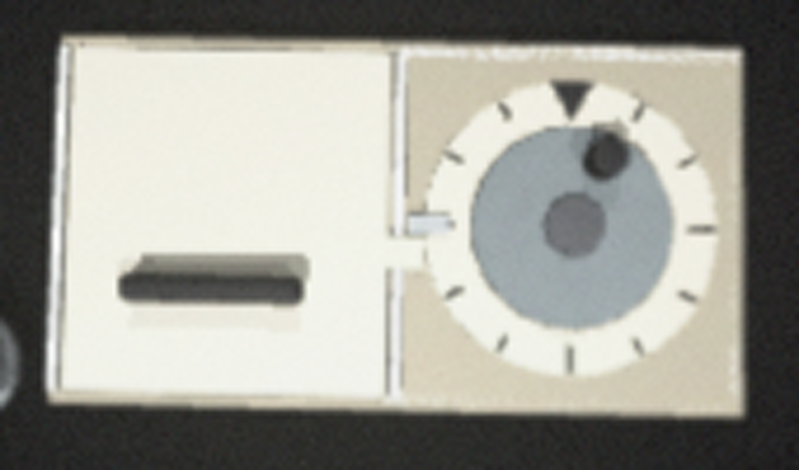

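The close crop confirms it. The arrowhead is up at (570,98), the ring is centred on about (571,228) and the peg top is near (606,153), just short of 1 o'clock. The bolt sits at (430,223) beside the lid tab at (408,253), and the handle spans (120–303, 285).

```bash
python3 - <<'E'
from h import *
d=np.load("top_d.npy");p=np.load("top_p.npy");W=world("top",d);z=W[...,2]
f=lambda x,y:[255+(x+.5)/4.7-.5,190+(y+.5)/4.7-.5]
print(onplane("top",[f(571,228),f(701,229),f(570,360),f(570,82),f(425,228),f(717,228)],.061).round(4))
print("disc",onplane("top",[f(572,228),f(572,126),f(572,330),f(471,228),f(673,228)],.0705).round(4))
r=W[215:232,375:392].reshape(-1,3)
t=r[(r[:,2]>.1)];print("peg top",t.mean(0),t.min(0),t.max(0),len(t))
r=W[235:262,272:330].reshape(-1,3);t=r[r[:,2]>.09];print("bar",t.mean(0),np.percentile(t,[2,98],axis=0),len(t))
g=p.max(2);m=np.zeros_like(g,bool);m[240:258,275:325]=1
v,u=np.nonzero(m&(g<90)&(z>.097));print(onplane("top",[[u.min(),v.min()],[u.max(),v.max()]],.102))
print("tab/bolt z",W[235:250,338:352,2].round(3).max(), W[165:210,222:262,2].max())
E
```

```text
[[ 0.529  -0.051   0.061 ]
 [ 0.53   -0.1077  0.061 ]
 [ 0.472  -0.0514  0.061 ]
 [ 0.5929 -0.0497  0.061 ]
 [ 0.5273  0.0125  0.061 ]
 [ 0.5306 -0.1147  0.061 ]]
disc [[ 0.5286 -0.0504  0.0705]
 [ 0.5726 -0.0498  0.0705]
 [ 0.485  -0.051   0.0705]
 [ 0.5274 -0.007   0.0705]
 [ 0.5297 -0.0938  0.0705]]
peg top [ 0.55544682 -0.06010744  0.11964655] [ 0.49448106 -0.06858763  0.1005055 ] [0.56436485 0.03481223 0.82801795] 56
bar [0.49760652 0.10130331 0.11626519] [[0.49183218 0.06392243 0.09834166]
 [0.50342867 0.13732378 0.13478893]] 249
[[0.50291851 0.13703742 0.102     ]
 [0.49542628 0.06507282 0.102     ]]
tab/bolt z 0.828 0.8280179519576434
```

>>> {"fn": "servo_tool", "kwargs": {
  "steps": [
    {"tx": 1, "ty": -1.4, "yaw": 1.3, "claw": 5},
    {"tx": 2, "ty": -2.8, "yaw": 1},
    {"tx": 2.2, "ty": -3, "yaw": 1},
    {"tx": 2.2, "ty": -3, "yaw": 1},
    {"tx": 2.2, "ty": -3, "yaw": 1},
    {"tx": 2.2, "ty": -3, "yaw": 1},
    {"tx": 2.2, "ty": -3, "yaw": 1},
    {"tx": 2.2, "ty": -3, "yaw": 1},
    {"tx": 2.2, "ty": -3, "yaw": 1},
    {"tx": 2.2, "ty": -3, "yaw": 1},
    {"tx": 2.2, "ty": -3, "yaw": 1},
    {"tx": 2.2, "ty": -3, "yaw": 1},
    {"tx": 2.2, "ty": -3, "yaw": 1},
    {"tx": 2.2, "ty": -3},
    {"tx": 2.2, "ty": -3},
    {"tx": 2.2, "ty": -3},
    {"tx": 2.2, "ty": -3},
    {"tx": 2.2, "ty": -3},
    {"tx": 2.2, "ty": -3},
    {"tx": 2, "ty": -2.5}
  ]
}}

```text
invalid input at $.steps[0]: expected keys tx, ty, tz, yaw, claw
```

>>> {"fn": "servo_tool", "kwargs": {
  "steps": [
    {"tx": 1.2, "ty": -2.5, "tz": 0, "yaw": 1.3, "claw": 5},
    {"tx": 2.2, "ty": -3, "tz": 0, "yaw": 1, "claw": 5},
    {"tx": 2.2, "ty": -3, "tz": 0, "yaw": 1, "claw": 5},
    {"tx": 2.2, "ty": -3, "tz": 0, "yaw": 1, "claw": 5},
    {"tx": 2.2, "ty": -3, "tz": 0, "yaw": 1, "claw": 5},
    {"tx": 2.2, "ty": -3, "tz": 0, "yaw": 1, "claw": 5},
    {"tx": 2.2, "ty": -3, "tz": 0, "yaw": 1, "claw": 5},
    {"tx": 2.2, "ty": -3, "tz": 0, "yaw": 1, "claw": 5},
    {"tx": 2.2, "ty": -3, "tz": 0, "yaw": 1, "claw": 5},
    {"tx": 2.2, "ty": -3, "tz": 0, "yaw": 1, "claw": 5},
    {"tx": 2.2, "ty": -3, "tz": 0, "yaw": 1, "claw": 5},
    {"tx": 2.2, "ty": -3, "tz": 0, "yaw": 1, "claw": 5},
    {"tx": 2.2, "ty": -3, "tz": 0, "yaw": 1, "claw": 5},
    {"tx": 2.2, "ty": -3, "tz": 0, "yaw": 0, "claw": 5},
    {"tx": 2.2, "ty": -3, "tz": 0, "yaw": 0, "claw": 5},
    {"tx": 2.2, "ty": -3, "tz": 0, "yaw": 0, "claw": 5},
    {"tx": 2.2, "ty": -3, "tz": 0, "yaw": 0, "claw": 5},
    {"tx": 2.2, "ty": -3, "tz": 0, "yaw": 0, "claw": 5},
    {"tx": 2.2, "ty": -3, "tz": 0, "yaw": 0, "claw": 5},
    {"tx": 2.2, "ty": -3, "tz": 0, "yaw": 0, "claw": 5}
  ],
  "newtons": 30
}}

```text
time_s: 2.1
position: [0.5569, -0.0611, 0.25]
tool_rot: [[-1.0, -0.0, -0.001], [-0.0, 1.0, 0.0], [0.001, 0.0, -1.0]]
ft_force: [0.5, -0.4, 0.5]
grip_width: 0.05
gripper_force: 0.0
```

>>> {"fn": "servo_tool", "kwargs": {
  "steps": [
    {"tx": 0, "ty": 0, "tz": -2, "yaw": 0, "claw": 5},
    {"tx": 0, "ty": 0, "tz": -3, "yaw": 0, "claw": 5},
    {"tx": 0, "ty": 0, "tz": -3, "yaw": 0, "claw": 5},
    {"tx": 0, "ty": 0, "tz": -3, "yaw": 0, "claw": 5},
    {"tx": 0, "ty": 0, "tz": -2, "yaw": 0, "claw": 5},
    {"tx": 0, "ty": 0, "tz": -1.3, "yaw": 0, "claw": 5},
    {"tx": 0, "ty": 0, "tz": -1, "yaw": 0, "claw": 5},
    {"tx": 0, "ty": 0, "tz": 0, "yaw": 0, "claw": 5},
    {"tx": 0, "ty": 0, "tz": 0, "yaw": 0, "claw": 5}
  ],
  "newtons": 30
}}

```text
time_s: 3.0
position: [0.5565, -0.0598, 0.0977]
tool_rot: [[-1.0, -0.0, 0.0], [-0.0, 1.0, -0.0], [-0.0, -0.0, -1.0]]
ft_force: [-0.4, -1.0, 0.2]
grip_width: 0.0498
gripper_force: 0.0
```

```bash
python3 - <<'E'
from h import *
p,d=env.get_image("scene");cv2.imwrite("pics/s1.png",cv2.resize(p[130:330,160:420],None,fx=3,fy=3)[...,::-1])
s=env.observe();print(s["position"],s["ft_force"])
E
```

```text
[ 0.55668352 -0.05981893  0.09799476] [-0.06805506 -0.03078275 -0.04476529]
```

View pics/s1.png

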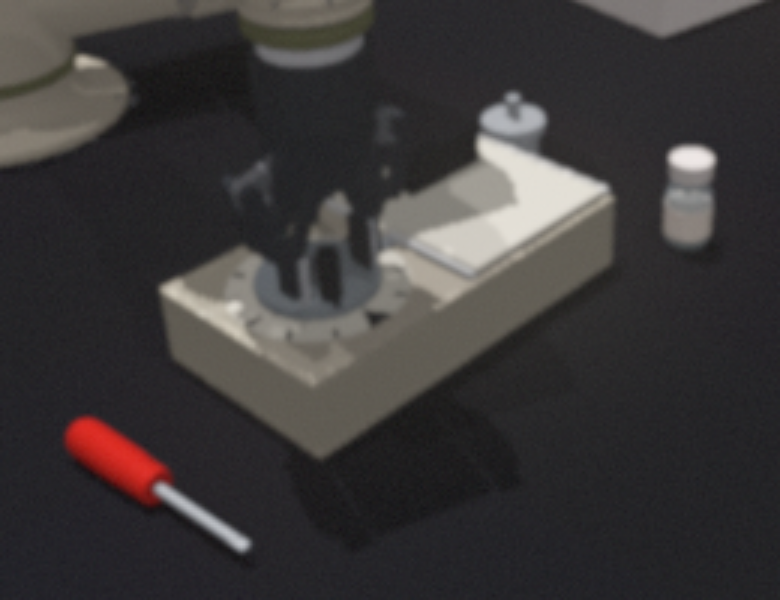

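The peg at (328,275) stands between the fingers at (288,272) and (362,235), so I can close on it.

>>> {"fn": "servo_tool", "kwargs": {
  "steps": [
    {"tx": 0, "ty": 0, "tz": 0, "yaw": 0, "claw": 1},
    {"tx": 0, "ty": 0, "tz": 0, "yaw": 0, "claw": 1},
    {"tx": 0, "ty": 0, "tz": 0, "yaw": 0, "claw": 1},
    {"tx": 0, "ty": 0, "tz": 0, "yaw": 0, "claw": 1},
    {"tx": 0, "ty": 0, "tz": 0, "yaw": 0, "claw": 1},
    {"tx": 0, "ty": 0, "tz": 0, "yaw": 0, "claw": 1}
  ],
  "newtons": 30
}}

```text
time_s: 3.65
position: [0.5567, -0.0599, 0.0979]
tool_rot: [[-1.0, -0.0, 0.001], [-0.0, 1.0, -0.001], [-0.001, -0.001, -1.0]]
ft_force: [-0.1, -0.7, 6.2]
grip_width: 0.015
gripper_force: 29.9
```

```bash
cat > arc.py <<'E'
import sys,numpy as np,json
# args: r_mm, list of angles -> rows in cm (differences of rounded absolute)
def rows(angs,r=30,cx=0,cy=0,p0=None):
    a=np.radians(angs); P=np.round(np.c_[r*np.cos(a),-r*np.sin(a)]/10,2)
    if p0 is not None: P[0]=np.round(p0,2)
    print(" ".join(f"({x:g},{y:g})" for x,y in np.diff(P,axis=0)))
E
python3 -c "
from arc import *
rows(np.r_[18.5,24,36,51,66,81,96,108,114,116],29.7)
rows(116+18*np.arange(21),30)"
```

```text
(-0.11,-0.27) (-0.31,-0.54) (-0.53,-0.56) (-0.66,-0.4) (-0.75,-0.22) (-0.77,-0.02) (-0.61,0.13) (-0.29,0.11) (-0.09,0.04)
(-0.76,0.54) (-0.57,0.75) (-0.3,0.89) (-0.02,0.94) (0.27,0.9) (0.54,0.76) (0.75,0.57) (0.89,0.3) (0.94,0.02) (0.9,-0.27) (0.76,-0.54) (0.57,-0.75) (0.3,-0.89) (0.02,-0.94) (-0.27,-0.9) (-0.54,-0.76) (-0.75,-0.57) (-0.89,-0.3) (-0.94,-0.02) (-0.9,0.27)
```

>>> {"fn": "servo_tool", "kwargs": {
  "steps": [
    {"tx": -0.11, "ty": -0.27, "tz": 0, "yaw": 0, "claw": 1},
    {"tx": -0.31, "ty": -0.54, "tz": 0, "yaw": 0, "claw": 1},
    {"tx": -0.53, "ty": -0.56, "tz": 0, "yaw": 0, "claw": 1},
    {"tx": -0.66, "ty": -0.4, "tz": 0, "yaw": 0, "claw": 1},
    {"tx": -0.75, "ty": -0.22, "tz": 0, "yaw": 0, "claw": 1},
    {"tx": -0.77, "ty": -0.02, "tz": 0, "yaw": 0, "claw": 1},
    {"tx": -0.61, "ty": 0.13, "tz": 0, "yaw": 0, "claw": 1},
    {"tx": -0.29, "ty": 0.11, "tz": 0, "yaw": 0, "claw": 1},
    {"tx": -0.09, "ty": 0.04, "tz": 0, "yaw": 0, "claw": 1},
    {"tx": 0, "ty": 0, "tz": 0, "yaw": 0, "claw": 1},
    {"tx": 0, "ty": 0, "tz": 0, "yaw": 0, "claw": 1}
  ]
}}

```text
time_s: 4.75
position: [0.5159, -0.0773, 0.0979]
tool_rot: [[-1.0, -0.0, 0.002], [-0.0, 1.0, -0.001], [-0.002, -0.001, -1.0]]
ft_force: [4.2, 0.3, 7.2]
grip_width: 0.0149
gripper_force: 29.9
```

```bash
python3 -c "
from arc import *
a=np.r_[116,121,132,147+17*np.arange(18)]
rows(a,29.7);print(a)
b=np.r_[a[-1],453,470,487,504,521,538,555,570,582,590,595,598];rows(b,29.7)
c=np.r_[598,593,582,567-17*np.arange(18)];rows(c,29.7);print(c)"
```

```text
(-0.23,0.12) (-0.46,0.34) (-0.5,0.59) (-0.36,0.8) (-0.12,0.87) (0.15,0.87) (0.39,0.78) (0.6,0.64) (0.77,0.43) (0.85,0.19) (0.88,-0.07) (0.82,-0.32) (0.68,-0.54) (0.5,-0.73) (0.26,-0.84) (0.01,-0.87) (-0.25,-0.85) (-0.48,-0.73) (-0.68,-0.56) (-0.81,-0.33)
[116 121 132 147 164 181 198 215 232 249 266 283 300 317 334 351 368 385
 402 419 436]
(-0.88,-0.09) (-0.86,0.18) (-0.77,0.42) (-0.61,0.62) (-0.41,0.78) (-0.16,0.87) (0.1,0.87) (0.3,0.71) (0.36,0.51) (0.3,0.29) (0.21,0.15) (0.13,0.09)
(-0.22,-0.15) (-0.42,-0.38) (-0.44,-0.64) (-0.27,-0.83) (-0.03,-0.88) (0.24,-0.85) (0.47,-0.74) (0.67,-0.57) (0.8,-0.35) (0.87,-0.1) (0.87,0.16) (0.78,0.41) (0.62,0.61) (0.42,0.77) (0.18,0.86) (-0.09,0.88) (-0.33,0.81) (-0.56,0.68) (-0.73,0.48) (-0.85,0.25)
[598 593 582 567 550 533 516 499 482 465 448 431 414 397 380 363 346 329
 312 295 278]
```

>>> {"fn": "servo_tool", "kwargs": {
  "steps": [
    {"tx": -0.23, "ty": 0.12, "tz": 0, "yaw": 0, "claw": 1},
    {"tx": -0.46, "ty": 0.34, "tz": 0, "yaw": 0, "claw": 1},
    {"tx": -0.5, "ty": 0.59, "tz": 0, "yaw": 0, "claw": 1},
    {"tx": -0.36, "ty": 0.8, "tz": 0, "yaw": 0, "claw": 1},
    {"tx": -0.12, "ty": 0.87, "tz": 0, "yaw": 0, "claw": 1},
    {"tx": 0.15, "ty": 0.87, "tz": 0, "yaw": 0, "claw": 1},
    {"tx": 0.39, "ty": 0.78, "tz": 0, "yaw": 0, "claw": 1},
    {"tx": 0.6, "ty": 0.64, "tz": 0, "yaw": 0, "claw": 1},
    {"tx": 0.77, "ty": 0.43, "tz": 0, "yaw": 0, "claw": 1},
    {"tx": 0.85, "ty": 0.19, "tz": 0, "yaw": 0, "claw": 1},
    {"tx": 0.88, "ty": -0.07, "tz": 0, "yaw": 0, "claw": 1},
    {"tx": 0.82, "ty": -0.32, "tz": 0, "yaw": 0, "claw": 1},
    {"tx": 0.68, "ty": -0.54, "tz": 0, "yaw": 0, "claw": 1},
    {"tx": 0.5, "ty": -0.73, "tz": 0, "yaw": 0, "claw": 1},
    {"tx": 0.26, "ty": -0.84, "tz": 0, "yaw": 0, "claw": 1},
    {"tx": 0.01, "ty": -0.87, "tz": 0, "yaw": 0, "claw": 1},
    {"tx": -0.25, "ty": -0.85, "tz": 0, "yaw": 0, "claw": 1},
    {"tx": -0.48, "ty": -0.73, "tz": 0, "yaw": 0, "claw": 1},
    {"tx": -0.68, "ty": -0.56, "tz": 0, "yaw": 0, "claw": 1},
    {"tx": -0.81, "ty": -0.33, "tz": 0, "yaw": 0, "claw": 1}
  ]
}}

```text
time_s: 6.75
position: [0.5366, -0.079, 0.0979]
tool_rot: [[-1.0, -0.0, 0.004], [-0.0, 1.0, 0.001], [-0.004, 0.001, -1.0]]
ft_force: [8.5, 5.5, 6.0]
grip_width: 0.0148
gripper_force: 30.2
```

>>> {"fn": "servo_tool", "kwargs": {
  "steps": [
    {"tx": -0.88, "ty": -0.09, "tz": 0, "yaw": 0, "claw": 1},
    {"tx": -0.86, "ty": 0.18, "tz": 0, "yaw": 0, "claw": 1},
    {"tx": -0.77, "ty": 0.42, "tz": 0, "yaw": 0, "claw": 1},
    {"tx": -0.61, "ty": 0.62, "tz": 0, "yaw": 0, "claw": 1},
    {"tx": -0.41, "ty": 0.78, "tz": 0, "yaw": 0, "claw": 1},
    {"tx": -0.16, "ty": 0.87, "tz": 0, "yaw": 0, "claw": 1},
    {"tx": 0.1, "ty": 0.87, "tz": 0, "yaw": 0, "claw": 1}
  ]
}}

```text
time_s: 7.45
position: [0.499, -0.0439, 0.0979]
tool_rot: [[-1.0, -0.001, -0.001], [-0.001, 1.0, -0.003], [0.001, -0.003, -1.0]]
ft_force: [-1.2, -9.9, 9.9]
grip_width: 0.0144
gripper_force: 30.7
```

>>> {"fn": "servo_tool", "kwargs": {
  "steps": [
    {"tx": 0.3, "ty": 0.71, "tz": 0, "yaw": 0, "claw": 1},
    {"tx": 0.36, "ty": 0.51, "tz": 0, "yaw": 0, "claw": 1},
    {"tx": 0.3, "ty": 0.29, "tz": 0, "yaw": 0, "claw": 1},
    {"tx": 0.21, "ty": 0.15, "tz": 0, "yaw": 0, "claw": 1},
    {"tx": 0.13, "ty": 0.09, "tz": 0, "yaw": 0, "claw": 1},
    {"tx": 0, "ty": 0, "tz": 0, "yaw": 0, "claw": 1},
    {"tx": 0, "ty": 0, "tz": 0, "yaw": 0, "claw": 1},
    {"tx": 0, "ty": 0, "tz": 0, "yaw": 0, "claw": 1}
  ]
}}

```text
time_s: 8.25
position: [0.5117, -0.0252, 0.0978]
tool_rot: [[-1.0, -0.001, -0.002], [-0.001, 1.0, -0.0], [0.002, -0.0, -1.0]]
ft_force: [-3.8, -0.4, 12.7]
grip_width: 0.0153
gripper_force: 31.0
```

```bash
python3 - <<'E'
from h import *
p,d=env.get_image("scene");cv2.imwrite("pics/s2.png",cv2.resize(p[170:270,200:330],None,fx=6,fy=6,interpolation=cv2.INTER_CUBIC)[...,::-1])
p,d=env.get_image("top");cv2.imwrite("pics/t2.png",cv2.resize(p[190:290,330:430],None,fx=6,fy=6,interpolation=cv2.INTER_CUBIC)[...,::-1])
s=env.observe();v=s["position"][:2]-[.5287,-.0505];print(s["position"],s["ft_force"],np.degrees(np.arctan2(-v[1],v[0]))%360,np.hypot(*v))
E
```

```text
[ 0.51167962 -0.02517715  0.09780883] [-2.9465005  -0.88702225 12.28277557] 236.09356622408717 0.03051131245294446
```

View pics/s2.png

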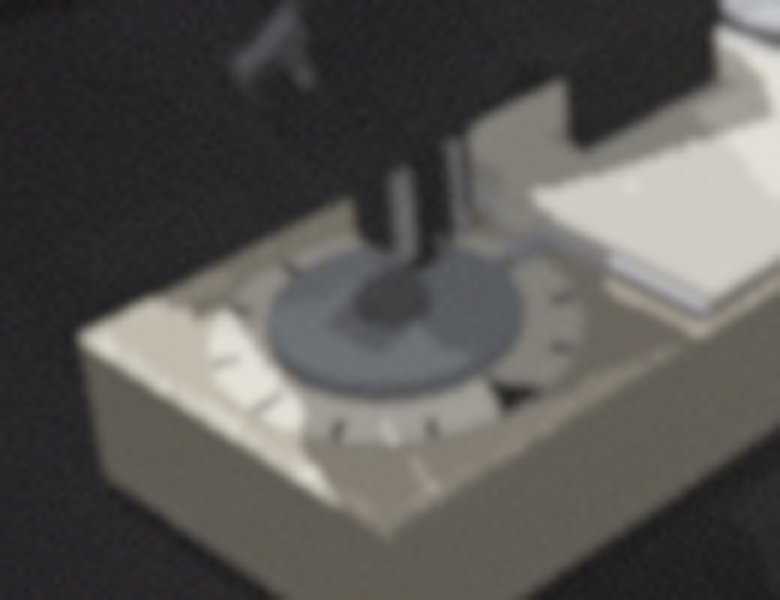

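The fingers hold the peg at the back left of the disc, around (425,240). By the tool reading it is about 3° short of 8 o'clock, so I'll nudge it on slightly and hold.

>>> {"fn": "servo_tool", "kwargs": {
  "steps": [
    {"tx": 0.05, "ty": 0.03, "tz": 0, "yaw": 0, "claw": 1},
    {"tx": 0.05, "ty": 0.03, "tz": 0, "yaw": 0, "claw": 1},
    {"tx": 0, "ty": 0, "tz": 0, "yaw": 0, "claw": 1},
    {"tx": 0, "ty": 0, "tz": 0, "yaw": 0, "claw": 1},
    {"tx": 0, "ty": 0, "tz": 0, "yaw": 0, "claw": 1},
    {"tx": 0, "ty": 0, "tz": 0, "yaw": 0, "claw": 1}
  ]
}}

```text
time_s: 8.95
position: [0.5124, -0.0247, 0.0978]
tool_rot: [[-1.0, -0.001, -0.003], [-0.001, 1.0, -0.0], [0.003, -0.0, -1.0]]
ft_force: [-4.8, -0.8, 12.9]
grip_width: 0.0146
gripper_force: 31.0
```

```bash
python3 - <<'E'
from h import *
s=env.observe();v=s["position"][:2]-[.5287,-.0505];print(s["position"],s["ft_force"],np.degrees(np.arctan2(-v[1],v[0]))%360,np.hypot(*v))
from arc import *
c=np.r_[600,595,584,569-17*np.arange(18)];rows(c,29.7);print(c)
b=np.r_[c[-1],263-17*np.arange(8),130,117,107,99,94,91.5];rows(b,29.7);print(b)
E
```

```text
[ 0.51243476 -0.02466587  0.09778558] [-4.84408909 -0.75548822 12.87890917] 237.80535972789534 0.030528025840794695
(-0.22,-0.14) (-0.44,-0.37) (-0.46,-0.62) (-0.31,-0.82) (-0.05,-0.88) (0.21,-0.85) (0.44,-0.76) (0.65,-0.59) (0.79,-0.38) (0.87,-0.13) (0.87,0.13) (0.79,0.38) (0.65,0.59) (0.44,0.76) (0.21,0.85) (-0.05,0.88) (-0.31,0.82) (-0.54,0.7) (-0.71,0.51) (-0.83,0.27)
[600 595 584 569 552 535 518 501 484 467 450 433 416 399 382 365 348 331
 314 297 280]
(-0.88,0.03) (-0.85,-0.24) (-0.74,-0.47) (-0.57,-0.67) (-0.35,-0.8) (-0.1,-0.87) (0.16,-0.87) (0.41,-0.78) (0.49,-0.53) (0.56,-0.37) (0.48,-0.19) (0.41,-0.09) (0.25,-0.03) (0.13,-0.01)
[280.  263.  246.  229.  212.  195.  178.  161.  144.  130.  117.  107.
  99.   94.   91.5]
```

>>> {"fn": "servo_tool", "kwargs": {
  "steps": [
    {"tx": -0.22, "ty": -0.14, "tz": 0, "yaw": 0, "claw": 1},
    {"tx": -0.44, "ty": -0.37, "tz": 0, "yaw": 0, "claw": 1},
    {"tx": -0.46, "ty": -0.62, "tz": 0, "yaw": 0, "claw": 1},
    {"tx": -0.31, "ty": -0.82, "tz": 0, "yaw": 0, "claw": 1},
    {"tx": -0.05, "ty": -0.88, "tz": 0, "yaw": 0, "claw": 1},
    {"tx": 0.21, "ty": -0.85, "tz": 0, "yaw": 0, "claw": 1},
    {"tx": 0.44, "ty": -0.76, "tz": 0, "yaw": 0, "claw": 1},
    {"tx": 0.65, "ty": -0.59, "tz": 0, "yaw": 0, "claw": 1},
    {"tx": 0.79, "ty": -0.38, "tz": 0, "yaw": 0, "claw": 1},
    {"tx": 0.87, "ty": -0.13, "tz": 0, "yaw": 0, "claw": 1},
    {"tx": 0.87, "ty": 0.13, "tz": 0, "yaw": 0, "claw": 1},
    {"tx": 0.79, "ty": 0.38, "tz": 0, "yaw": 0, "claw": 1},
    {"tx": 0.65, "ty": 0.59, "tz": 0, "yaw": 0, "claw": 1},
    {"tx": 0.44, "ty": 0.76, "tz": 0, "yaw": 0, "claw": 1},
    {"tx": 0.21, "ty": 0.85, "tz": 0, "yaw": 0, "claw": 1},
    {"tx": -0.05, "ty": 0.88, "tz": 0, "yaw": 0, "claw": 1},
    {"tx": -0.31, "ty": 0.82, "tz": 0, "yaw": 0, "claw": 1},
    {"tx": -0.54, "ty": 0.7, "tz": 0, "yaw": 0, "claw": 1},
    {"tx": -0.71, "ty": 0.51, "tz": 0, "yaw": 0, "claw": 1},
    {"tx": -0.83, "ty": 0.27, "tz": 0, "yaw": 0, "claw": 1}
  ]
}}

```text
time_s: 10.95
position: [0.5347, -0.0207, 0.098]
tool_rot: [[-1.0, -0.0, 0.004], [-0.0, 1.0, -0.0], [-0.004, -0.0, -1.0]]
ft_force: [9.2, -0.5, 2.5]
grip_width: 0.015
gripper_force: 30.2
```

>>> {"fn": "servo_tool", "kwargs": {
  "steps": [
    {"tx": -0.88, "ty": 0.03, "tz": 0, "yaw": 0, "claw": 1},
    {"tx": -0.85, "ty": -0.24, "tz": 0, "yaw": 0, "claw": 1},
    {"tx": -0.74, "ty": -0.47, "tz": 0, "yaw": 0, "claw": 1},
    {"tx": -0.57, "ty": -0.67, "tz": 0, "yaw": 0, "claw": 1},
    {"tx": -0.35, "ty": -0.8, "tz": 0, "yaw": 0, "claw": 1},
    {"tx": -0.1, "ty": -0.87, "tz": 0, "yaw": 0, "claw": 1},
    {"tx": 0.16, "ty": -0.87, "tz": 0, "yaw": 0, "claw": 1},
    {"tx": 0.41, "ty": -0.78, "tz": 0, "yaw": 0, "claw": 1},
    {"tx": 0.49, "ty": -0.53, "tz": 0, "yaw": 0, "claw": 1},
    {"tx": 0.56, "ty": -0.37, "tz": 0, "yaw": 0, "claw": 1},
    {"tx": 0.48, "ty": -0.19, "tz": 0, "yaw": 0, "claw": 1},
    {"tx": 0.41, "ty": -0.09, "tz": 0, "yaw": 0, "claw": 1},
    {"tx": 0.25, "ty": -0.03, "tz": 0, "yaw": 0, "claw": 1},
    {"tx": 0, "ty": 0, "tz": 0, "yaw": 0, "claw": 1}
  ]
}}

```text
time_s: 12.35
position: [0.5259, -0.08, 0.0978]
tool_rot: [[-1.0, -0.001, -0.001], [-0.001, 1.0, -0.0], [0.001, -0.0, -1.0]]
ft_force: [-0.8, -0.8, 11.6]
grip_width: 0.0154
gripper_force: 31.0
```

```bash
python3 - <<'E'
from h import *
s=env.observe();v=s["position"][:2]-[.5287,-.0505];print(s["position"],s["ft_force"],np.degrees(np.arctan2(-v[1],v[0]))%360,np.hypot(*v))
p,d=env.get_image("scene");cv2.imwrite("pics/s3.png",cv2.resize(p[170:270,200:330],None,fx=6,fy=6,interpolation=cv2.INTER_CUBIC)[...,::-1])
E
```

```text
[ 0.52587561 -0.07996027  0.0978424 ] [-0.82858083 -0.82483327 11.58339609] 95.47627833792805 0.02959535277700094
```

View pics/s3.png

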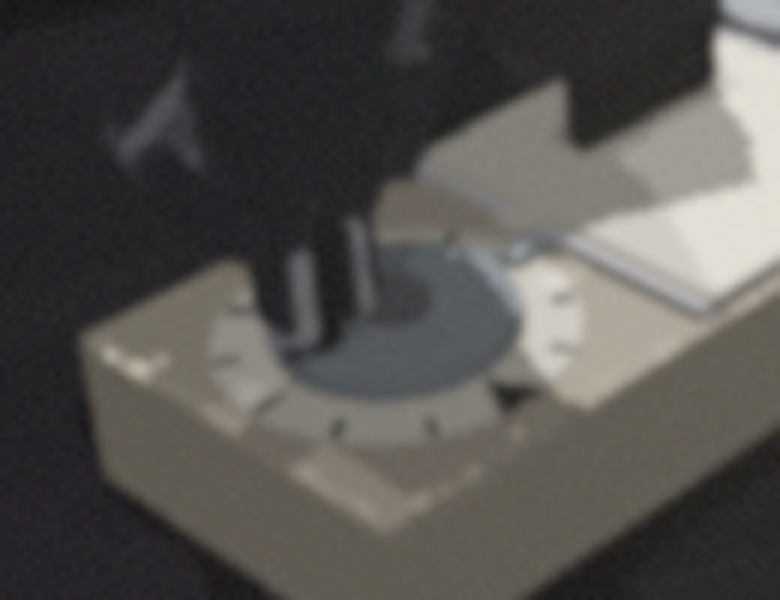

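The peg foot at about (332,345) lies close to the line from the hub (393,305) to the 3 mark (268,402). The tool reading says about 5° remain.

>>> {"fn": "servo_tool", "kwargs": {
  "steps": [
    {"tx": 0.08, "ty": 0, "tz": 0, "yaw": 0, "claw": 1},
    {"tx": 0.08, "ty": 0, "tz": 0, "yaw": 0, "claw": 1},
    {"tx": 0.06, "ty": 0, "tz": 0, "yaw": 0, "claw": 1},
    {"tx": 0, "ty": 0, "tz": 0, "yaw": 0, "claw": 1},
    {"tx": 0, "ty": 0, "tz": 0, "yaw": 0, "claw": 1},
    {"tx": 0, "ty": 0, "tz": 0, "yaw": 0, "claw": 1},
    {"tx": 0, "ty": 0, "tz": 0, "yaw": 0, "claw": 1}
  ]
}}

```text
time_s: 13.1
position: [0.5278, -0.08, 0.0978]
tool_rot: [[-1.0, -0.001, -0.001], [-0.001, 1.0, -0.0], [0.001, -0.0, -1.0]]
ft_force: [-2.5, -0.1, 11.6]
grip_width: 0.0154
gripper_force: 31.1
```

```bash
python3 - <<'E'
from h import *
s=env.observe();v=s["position"][:2]-[.5287,-.0505];print(s["position"],s["ft_force"],np.degrees(np.arctan2(-v[1],v[0]))%360,np.hypot(*v))
from arc import *
c=np.r_[90,94,102,114,128,142,156,170,182,192,200,206,210,212];rows(c,29.7)
rows(np.r_[212:330:1.5],29.7)
E
```

```text
[ 0.52780127 -0.08002556  0.09783607] [-2.49052626 -0.1337045  11.57790031] 91.74349353313106 0.029539235135561722
(-0.21,0.01) (-0.41,0.05) (-0.59,0.2) (-0.62,0.37) (-0.51,0.51) (-0.37,0.62) (-0.21,0.69) (-0.05,0.62) (0.06,0.52) (0.12,0.4) (0.12,0.28) (0.1,0.19) (0.05,0.08)
(0.04,0.07) (0.05,0.06) (0.04,0.07) (0.05,0.06) (0.05,0.06) (0.05,0.06) (0.05,0.06) (0.05,0.05) (0.06,0.06) (0.05,0.05) (0.06,0.05) (0.06,0.06) (0.06,0.04) (0.06,0.05) (0.07,0.05) (0.06,0.04) (0.06,0.04) (0.07,0.05) (0.07,0.03) (0.07,0.04) (0.06,0.04) (0.07,0.03) (0.08,0.03) (0.07,0.03) (0.07,0.03) (0.07,0.03) (0.08,0.02) (0.07,0.02) (0.08,0.03) (0.07,0.01) (0.08,0.02) (0.07,0.01) (0.08,0.02) (0.08,0.01) (0.08,0.01) (0.07,0) (0.08,0.01) (0.08,0) (0.08,0) (0.07,0) (0.08,-0.01) (0.08,0) (0.08,-0.01) (0.07,-0.01) (0.08,-0.01) (0.08,-0.01) (0.07,-0.02) (0.08,-0.02) (0.07,-0.02) (0.08,-0.02) (0.07,-0.02) (0.08,-0.03) (0.07,-0.03) (0.07,-0.03) (0.07,-0.03) (0.07,-0.03) (0.07,-0.04) (0.07,-0.03) (0.07,-0.04) (0.06,-0.04) (0.07,-0.04) (0.06,-0.05) (0.07,-0.04) (0.06,-0.05) (0.06,-0.05) (0.06,-0.05) (0.06,-0.05) (0.05,-0.05) (0.06,-0.06) (0.05,-0.05) (0.05,-0.06) (0.06,-0.06) (0.04,-0.06) (0.05,-0.06) (0.05,-0.07) (0.04,-0.06) (0.04,-0.06) (0.05,-0.07)
```

>>> {"fn": "servo_tool", "kwargs": {
  "steps": [
    {"tx": -0.21, "ty": 0.01, "tz": 0, "yaw": 0, "claw": 1},
    {"tx": -0.41, "ty": 0.05, "tz": 0, "yaw": 0, "claw": 1},
    {"tx": -0.59, "ty": 0.2, "tz": 0, "yaw": 0, "claw": 1},
    {"tx": -0.62, "ty": 0.37, "tz": 0, "yaw": 0, "claw": 1},
    {"tx": -0.51, "ty": 0.51, "tz": 0, "yaw": 0, "claw": 1},
    {"tx": -0.37, "ty": 0.62, "tz": 0, "yaw": 0, "claw": 1},
    {"tx": -0.21, "ty": 0.69, "tz": 0, "yaw": 0, "claw": 1},
    {"tx": -0.05, "ty": 0.62, "tz": 0, "yaw": 0, "claw": 1},
    {"tx": 0.06, "ty": 0.52, "tz": 0, "yaw": 0, "claw": 1},
    {"tx": 0.12, "ty": 0.4, "tz": 0, "yaw": 0, "claw": 1},
    {"tx": 0.12, "ty": 0.28, "tz": 0, "yaw": 0, "claw": 1},
    {"tx": 0.1, "ty": 0.19, "tz": 0, "yaw": 0, "claw": 1},
    {"tx": 0.05, "ty": 0.08, "tz": 0, "yaw": 0, "claw": 1},
    {"tx": 0, "ty": 0, "tz": 0, "yaw": 0, "claw": 1},
    {"tx": 0, "ty": 0, "tz": 0, "yaw": 0, "claw": 1}
  ]
}}

```text
time_s: 14.6
position: [0.5028, -0.0344, 0.0978]
tool_rot: [[-1.0, -0.0, -0.001], [-0.0, 1.0, -0.0], [0.001, -0.0, -1.0]]
ft_force: [-1.6, 0.8, 10.6]
grip_width: 0.0153
gripper_force: 31.0
```

>>> {"fn": "servo_tool", "kwargs": {
  "steps": [
    {"tx": 0.04, "ty": 0.07, "tz": 0, "yaw": 0, "claw": 1},
    {"tx": 0.05, "ty": 0.06, "tz": 0, "yaw": 0, "claw": 1},
    {"tx": 0.04, "ty": 0.07, "tz": 0, "yaw": 0, "claw": 1}
  ]
}}

```text
time_s: 14.9
position: [0.5039, -0.0327, 0.0978]
tool_rot: [[-1.0, -0.001, -0.001], [-0.001, 1.0, -0.001], [0.001, -0.001, -1.0]]
ft_force: [-3.3, -3.0, 11.7]
grip_width: 0.0147
gripper_force: 31.0
```

>>> {"fn": "servo_tool", "kwargs": {
  "steps": [
    {"tx": 0.05, "ty": 0.06, "tz": 0, "yaw": 0, "claw": 1},
    {"tx": 0.05, "ty": 0.06, "tz": 0, "yaw": 0, "claw": 1},
    {"tx": 0, "ty": 0, "tz": 0, "yaw": 0, "claw": 1}
  ]
}}

```text
time_s: 15.2
position: [0.505, -0.0314, 0.0978]
tool_rot: [[-1.0, -0.001, -0.001], [-0.001, 1.0, -0.0], [0.001, -0.0, -1.0]]
ft_force: [-1.8, -0.6, 11.5]
grip_width: 0.0148
gripper_force: 31.0
```

```bash
cat > st.py <<'E'
from h import *
s=env.observe();v=s["position"][:2]-[.5287,-.0505];a=np.arctan2(-v[1],v[0]);F=s["ft_force"][:2]
print(s["position"].round(5),F.round(2),"ang %.2f r %.2f Ft %.1f Fr %.1f"%(np.degrees(a)%360,1e3*np.hypot(*v),F@[-np.sin(a),-np.cos(a)],F@[np.cos(a),-np.sin(a)]))
E
python3 st.py
```

```text
[ 0.505   -0.03135  0.09781] [-1.78 -0.56] ang 218.94 r 30.47 Ft -1.6 Fr 1.0
```

>>> {"fn": "servo_tool", "kwargs": {
  "steps": [
    {"tx": 0.03, "ty": 0.04, "tz": 0, "yaw": 0, "claw": 1},
    {"tx": 0.04, "ty": 0.04, "tz": 0, "yaw": 0, "claw": 1}
  ]
}}

```text
time_s: 15.4
position: [0.5055, -0.0306, 0.0978]
tool_rot: [[-1.0, -0.001, -0.002], [-0.001, 1.0, -0.001], [0.002, -0.001, -1.0]]
ft_force: [-3.2, -1.9, 11.9]
grip_width: 0.0149
gripper_force: 31.0
```

```bash
python3 st.py; python3 -c "
from arc import *
rows(np.r_[219.5:325:2],29.7)"
```

```text
[ 0.50555 -0.03065  0.09781] [-3.24 -1.9 ] ang 220.61 r 30.50 Ft -3.6 Fr 1.2
(0.07,0.08) (0.07,0.07) (0.07,0.08) (0.07,0.07) (0.08,0.07) (0.08,0.06) (0.08,0.07) (0.09,0.06) (0.08,0.05) (0.09,0.06) (0.09,0.05) (0.09,0.05) (0.1,0.04) (0.09,0.04) (0.1,0.04) (0.1,0.04) (0.1,0.03) (0.1,0.03) (0.1,0.02) (0.1,0.02) (0.1,0.02) (0.1,0.01) (0.11,0.01) (0.1,0.01) (0.1,0) (0.11,0) (0.1,-0.01) (0.1,0) (0.11,-0.02) (0.1,-0.01) (0.1,-0.02) (0.1,-0.02) (0.1,-0.03) (0.1,-0.03) (0.1,-0.03) (0.1,-0.04) (0.09,-0.04) (0.1,-0.04) (0.09,-0.05) (0.09,-0.05) (0.09,-0.05) (0.09,-0.05) (0.08,-0.06) (0.09,-0.06) (0.08,-0.07) (0.08,-0.07) (0.07,-0.07) (0.08,-0.07) (0.07,-0.07) (0.07,-0.08) (0.06,-0.08) (0.07,-0.08)
```

>>> {"fn": "servo_tool", "kwargs": {
  "steps": [
    {"tx": 0.03, "ty": 0.03, "tz": 0, "yaw": 0, "claw": 1},
    {"tx": 0.04, "ty": 0.04, "tz": 0, "yaw": 0, "claw": 1}
  ]
}}

```text
time_s: 15.6
position: [0.5062, -0.0299, 0.0978]
tool_rot: [[-1.0, -0.001, -0.002], [-0.001, 1.0, -0.0], [0.002, -0.0, -1.0]]
ft_force: [-3.8, -0.6, 11.6]
grip_width: 0.0149
gripper_force: 31.1
```

>>> {"fn": "servo_tool", "kwargs": {
  "steps": [
    {"tx": 0.03, "ty": 0.04, "tz": 0, "yaw": 0, "claw": 1},
    {"tx": 0.04, "ty": 0.04, "tz": 0, "yaw": 0, "claw": 1}
  ]
}}

```text
time_s: 15.8
position: [0.5069, -0.0291, 0.0978]
tool_rot: [[-1.0, -0.001, -0.002], [-0.001, 1.0, -0.001], [0.002, -0.001, -1.0]]
ft_force: [-3.1, -1.3, 11.9]
grip_width: 0.015
gripper_force: 31.0
```

>>> {"fn": "servo_tool", "kwargs": {
  "steps": [
    {"tx": 0.04, "ty": 0.03, "tz": 0, "yaw": 0, "claw": 1},
    {"tx": 0.03, "ty": 0.04, "tz": 0, "yaw": 0, "claw": 1}
  ]
}}

```text
time_s: 16.0
position: [0.5077, -0.0284, 0.0978]
tool_rot: [[-1.0, -0.001, -0.002], [-0.001, 1.0, -0.0], [0.002, -0.0, -1.0]]
ft_force: [-2.9, -1.9, 11.1]
grip_width: 0.0149
gripper_force: 31.0
```

>>> {"fn": "servo_tool", "kwargs": {
  "steps": [
    {"tx": 0.04, "ty": 0.035, "tz": 0, "yaw": 0, "claw": 1},
    {"tx": 0.04, "ty": 0.035, "tz": 0, "yaw": 0, "claw": 1},
    {"tx": 0.04, "ty": 0.03, "tz": 0, "yaw": 0, "claw": 1}
  ]
}}

```text
time_s: 16.3
position: [0.5088, -0.0274, 0.0978]
tool_rot: [[-1.0, -0.001, -0.002], [-0.001, 1.0, -0.0], [0.002, -0.0, -1.0]]
ft_force: [-3.7, -1.5, 12.6]
grip_width: 0.0147
gripper_force: 31.1
```

>>> {"fn": "servo_tool", "kwargs": {
  "steps": [
    {"tx": 0.04, "ty": 0.03, "tz": 0, "yaw": 0, "claw": 1},
    {"tx": 0.04, "ty": 0.03, "tz": 0, "yaw": 0, "claw": 1},
    {"tx": 0.04, "ty": 0.035, "tz": 0, "yaw": 0, "claw": 1}
  ]
}}

```text
time_s: 16.6
position: [0.51, -0.0264, 0.0978]
tool_rot: [[-1.0, -0.001, -0.002], [-0.001, 1.0, -0.0], [0.002, -0.0, -1.0]]
ft_force: [-2.9, -1.6, 11.8]
grip_width: 0.015
gripper_force: 31.1
```

>>> {"fn": "servo_tool", "kwargs": {
  "steps": [
    {"tx": 0.04, "ty": 0.03, "tz": 0, "yaw": 0, "claw": 1},
    {"tx": 0.045, "ty": 0.03, "tz": 0, "yaw": 0, "claw": 1},
    {"tx": 0.04, "ty": 0.03, "tz": 0, "yaw": 0, "claw": 1}
  ]
}}

```text
time_s: 16.9
position: [0.5113, -0.0255, 0.0978]
tool_rot: [[-1.0, -0.001, -0.002], [-0.001, 1.0, -0.0], [0.002, -0.0, -1.0]]
ft_force: [-2.5, -0.5, 11.3]
grip_width: 0.0153
gripper_force: 31.1
```

>>> {"fn": "servo_tool", "kwargs": {
  "steps": [
    {"tx": 0.045, "ty": 0.025, "tz": 0, "yaw": 0, "claw": 1},
    {"tx": 0.04, "ty": 0.03, "tz": 0, "yaw": 0, "claw": 1},
    {"tx": 0.045, "ty": 0.025, "tz": 0, "yaw": 0, "claw": 1}
  ]
}}

```text
time_s: 17.2
position: [0.5125, -0.0246, 0.0978]
tool_rot: [[-1.0, -0.001, -0.002], [-0.001, 1.0, -0.0], [0.002, -0.0, -1.0]]
ft_force: [-2.2, -0.4, 11.3]
grip_width: 0.0154
gripper_force: 31.1
```

>>> {"fn": "servo_tool", "kwargs": {
  "steps": [
    {"tx": 0.045, "ty": 0.025, "tz": 0, "yaw": 0, "claw": 1},
    {"tx": 0.045, "ty": 0.025, "tz": 0, "yaw": 0, "claw": 1},
    {"tx": 0.045, "ty": 0.025, "tz": 0, "yaw": 0, "claw": 1},
    {"tx": 0.045, "ty": 0.025, "tz": 0, "yaw": 0, "claw": 1}
  ]
}}

```text
time_s: 17.6
position: [0.5143, -0.0236, 0.0978]
tool_rot: [[-1.0, -0.001, -0.002], [-0.001, 1.0, -0.0], [0.002, -0.0, -1.0]]
ft_force: [-3.5, 0.3, 12.3]
grip_width: 0.0149
gripper_force: 31.1
```

>>> {"fn": "servo_tool", "kwargs": {
  "steps": [
    {"tx": 0.05, "ty": 0.02, "tz": 0, "yaw": 0, "claw": 1},
    {"tx": 0.045, "ty": 0.02, "tz": 0, "yaw": 0, "claw": 1},
    {"tx": 0.05, "ty": 0.02, "tz": 0, "yaw": 0, "claw": 1},
    {"tx": 0.045, "ty": 0.02, "tz": 0, "yaw": 0, "claw": 1}
  ]
}}

```text
time_s: 18.0
position: [0.5162, -0.0227, 0.0978]
tool_rot: [[-1.0, -0.001, -0.002], [-0.001, 1.0, 0.0], [0.002, 0.0, -1.0]]
ft_force: [-2.8, -0.0, 10.7]
grip_width: 0.0149
gripper_force: 31.1
```

>>> {"fn": "servo_tool", "kwargs": {
  "steps": [
    {"tx": 0.05, "ty": 0.02, "tz": 0, "yaw": 0, "claw": 1},
    {"tx": 0.05, "ty": 0.02, "tz": 0, "yaw": 0, "claw": 1},
    {"tx": 0.05, "ty": 0.02, "tz": 0, "yaw": 0, "claw": 1},
    {"tx": 0.05, "ty": 0.02, "tz": 0, "yaw": 0, "claw": 1}
  ]
}}

```text
time_s: 18.4
position: [0.5181, -0.0219, 0.0978]
tool_rot: [[-1.0, -0.001, -0.002], [-0.001, 1.0, 0.0], [0.002, 0.0, -1.0]]
ft_force: [-3.1, -0.0, 12.3]
grip_width: 0.0151
gripper_force: 31.1
```

>>> {"fn": "servo_tool", "kwargs": {
  "steps": [
    {"tx": 0.05, "ty": 0.015, "tz": 0, "yaw": 0, "claw": 1},
    {"tx": 0.05, "ty": 0.015, "tz": 0, "yaw": 0, "claw": 1},
    {"tx": 0.05, "ty": 0.015, "tz": 0, "yaw": 0, "claw": 1},
    {"tx": 0.05, "ty": 0.015, "tz": 0, "yaw": 0, "claw": 1},
    {"tx": 0.05, "ty": 0.01, "tz": 0, "yaw": 0, "claw": 1}
  ]
}}

```text
time_s: 18.9
position: [0.5206, -0.0211, 0.0978]
tool_rot: [[-1.0, -0.001, -0.002], [-0.001, 1.0, 0.0], [0.002, 0.0, -1.0]]
ft_force: [-4.3, 1.6, 12.4]
grip_width: 0.0146
gripper_force: 31.1
```

>>> {"fn": "servo_tool", "kwargs": {
  "steps": [
    {"tx": 0.05, "ty": 0.01, "tz": 0, "yaw": 0, "claw": 1},
    {"tx": 0.05, "ty": 0.01, "tz": 0, "yaw": 0, "claw": 1},
    {"tx": 0.05, "ty": 0.01, "tz": 0, "yaw": 0, "claw": 1},
    {"tx": 0.05, "ty": 0.01, "tz": 0, "yaw": 0, "claw": 1},
    {"tx": 0.05, "ty": 0.01, "tz": 0, "yaw": 0, "claw": 1},
    {"tx": 0.05, "ty": 0.005, "tz": 0, "yaw": 0, "claw": 1}
  ]
}}

```text
time_s: 19.5
position: [0.5236, -0.0204, 0.0978]
tool_rot: [[-1.0, -0.001, -0.002], [-0.001, 1.0, 0.0], [0.002, 0.0, -1.0]]
ft_force: [-3.5, 1.9, 11.8]
grip_width: 0.0148
gripper_force: 31.1
```

>>> {"fn": "servo_tool", "kwargs": {
  "steps": [
    {"tx": 0.05, "ty": 0.005, "tz": 0, "yaw": 0, "claw": 1},
    {"tx": 0.05, "ty": 0.005, "tz": 0, "yaw": 0, "claw": 1},
    {"tx": 0.05, "ty": 0.005, "tz": 0, "yaw": 0, "claw": 1},
    {"tx": 0.05, "ty": 0.005, "tz": 0, "yaw": 0, "claw": 1},
    {"tx": 0.05, "ty": 0, "tz": 0, "yaw": 0, "claw": 1},
    {"tx": 0.06, "ty": 0, "tz": 0, "yaw": 0, "claw": 1}
  ]
}}

```text
time_s: 20.1
position: [0.5269, -0.0201, 0.0978]
tool_rot: [[-1.0, -0.001, -0.001], [-0.001, 1.0, 0.001], [0.001, 0.001, -1.0]]
ft_force: [-2.4, 2.4, 11.0]
grip_width: 0.0149
gripper_force: 31.1
```

>>> {"fn": "servo_tool", "kwargs": {
  "steps": [
    {"tx": 0.05, "ty": 0, "tz": 0, "yaw": 0, "claw": 1},
    {"tx": 0.05, "ty": 0, "tz": 0, "yaw": 0, "claw": 1},
    {"tx": 0.05, "ty": 0, "tz": 0, "yaw": 0, "claw": 1},
    {"tx": 0.05, "ty": 0, "tz": 0, "yaw": 0, "claw": 1},
    {"tx": 0.05, "ty": -0.005, "tz": 0, "yaw": 0, "claw": 1},
    {"tx": 0.06, "ty": -0.005, "tz": 0, "yaw": 0, "claw": 1}
  ]
}}

```text
time_s: 20.7
position: [0.5302, -0.0201, 0.0978]
tool_rot: [[-1.0, -0.001, -0.001], [-0.001, 1.0, 0.001], [0.001, 0.001, -1.0]]
ft_force: [-1.6, 3.2, 11.5]
grip_width: 0.0146
gripper_force: 31.0
```

>>> {"fn": "servo_tool", "kwargs": {
  "steps": [
    {"tx": 0.05, "ty": -0.005, "tz": 0, "yaw": 0, "claw": 1},
    {"tx": 0.05, "ty": -0.005, "tz": 0, "yaw": 0, "claw": 1},
    {"tx": 0.05, "ty": -0.005, "tz": 0, "yaw": 0, "claw": 1},
    {"tx": 0.05, "ty": -0.01, "tz": 0, "yaw": 0, "claw": 1},
    {"tx": 0.055, "ty": -0.01, "tz": 0, "yaw": 0, "claw": 1},
    {"tx": 0.055, "ty": -0.01, "tz": 0, "yaw": 0, "claw": 1}
  ]
}}

```text
time_s: 21.3
position: [0.5333, -0.0205, 0.0978]
tool_rot: [[-1.0, -0.001, -0.001], [-0.001, 1.0, 0.001], [0.001, 0.001, -1.0]]
ft_force: [-1.2, 3.6, 10.5]
grip_width: 0.0149
gripper_force: 31.0
```

>>> {"fn": "servo_tool", "kwargs": {
  "steps": [
    {"tx": 0.05, "ty": -0.01, "tz": 0, "yaw": 0, "claw": 1},
    {"tx": 0.05, "ty": -0.01, "tz": 0, "yaw": 0, "claw": 1},
    {"tx": 0.05, "ty": -0.01, "tz": 0, "yaw": 0, "claw": 1},
    {"tx": 0.05, "ty": -0.01, "tz": 0, "yaw": 0, "claw": 1},
    {"tx": 0.05, "ty": -0.015, "tz": 0, "yaw": 0, "claw": 1},
    {"tx": 0.05, "ty": -0.015, "tz": 0, "yaw": 0, "claw": 1}
  ]
}}

```text
time_s: 21.9
position: [0.5347, -0.0208, 0.0977]
tool_rot: [[-1.0, -0.001, -0.005], [-0.001, 1.0, 0.002], [0.005, 0.002, -1.0]]
ft_force: [-10.1, 5.4, 16.6]
grip_width: 0.015
gripper_force: 31.6
```

It has caught: the tool stopped at x = 0.5347 and the force jumped to 10 N. I'll relax the pressure, let go, lift, and check the bolt.

>>> {"fn": "servo_tool", "kwargs": {
  "steps": [
    {"tx": 0, "ty": 0, "tz": 0, "yaw": 0, "claw": 1},
    {"tx": 0, "ty": 0, "tz": 0, "yaw": 0, "claw": 1},
    {"tx": -0.1, "ty": 0.02, "tz": 0, "yaw": 0, "claw": 1},
    {"tx": -0.1, "ty": 0.03, "tz": 0, "yaw": 0, "claw": 1},
    {"tx": 0, "ty": 0, "tz": 0, "yaw": 0, "claw": 1}
  ]
}}

```text
time_s: 22.4
position: [0.5341, -0.0206, 0.0978]
tool_rot: [[-1.0, -0.001, -0.001], [-0.001, 1.0, 0.001], [0.001, 0.001, -1.0]]
ft_force: [-1.8, 3.7, 9.9]
grip_width: 0.0147
gripper_force: 31.1
```

>>> {"fn": "servo_tool", "kwargs": {
  "steps": [
    {"tx": 0, "ty": 0, "tz": 0, "yaw": 0, "claw": 4.5},
    {"tx": 0, "ty": 0, "tz": 0, "yaw": 0, "claw": 4.5},
    {"tx": 0, "ty": 0, "tz": 0, "yaw": 0, "claw": 4.5},
    {"tx": 0, "ty": 0, "tz": 0, "yaw": 0, "claw": 4.5},
    {"tx": 0, "ty": 0, "tz": 0, "yaw": 0, "claw": 4.5},
    {"tx": 0, "ty": 0, "tz": 1, "yaw": 0, "claw": 4.5},
    {"tx": 0, "ty": 0, "tz": 2, "yaw": 0, "claw": 4.5},
    {"tx": 0, "ty": 0, "tz": 2.5, "yaw": 0, "claw": 4.5},
    {"tx": 0, "ty": 0, "tz": 2.5, "yaw": 0, "claw": 4.5},
    {"tx": 0, "ty": 0, "tz": 1, "yaw": 0, "claw": 0},
    {"tx": -1, "ty": 1.5, "tz": 0, "yaw": 0, "claw": 0},
    {"tx": -1, "ty": 2, "tz": 0, "yaw": 0, "claw": 0},
    {"tx": -1, "ty": 2, "tz": 0, "yaw": 0, "claw": 0},
    {"tx": -1, "ty": 2, "tz": 0, "yaw": 0, "claw": 0},
    {"tx": -1, "ty": 2, "tz": 0, "yaw": 0, "claw": 0},
    {"tx": -1, "ty": 1.5, "tz": 0, "yaw": 0, "claw": 0},
    {"tx": -1, "ty": 1, "tz": 0, "yaw": 0, "claw": 0},
    {"tx": 0, "ty": 0, "tz": 0, "yaw": 0, "claw": 0}
  ]
}}

```text
time_s: 24.2
position: [0.4629, 0.1, 0.1868]
tool_rot: [[-1.0, -0.002, -0.002], [-0.002, 1.0, 0.0], [0.002, 0.0, -1.0]]
ft_force: [-0.1, 0.3, 0.0]
grip_width: -0.0001
gripper_force: 0.0
```

```bash
python3 - <<'E'
from h import *
s=env.observe();print(s["time_s"],s["position"],s["ft_force"],s["grip_width"])
p,d=env.get_image("scene");cv2.imwrite("pics/s4.png",cv2.resize(p[150:290,190:390],None,fx=4,fy=4,interpolation=cv2.INTER_CUBIC)[...,::-1])
E
```

```text
24.2 [0.46291556 0.0999767  0.18682138] [-0.06744288  0.31498569  0.0307398 ] -6.84822736001492e-05
```

View pics/s4.png

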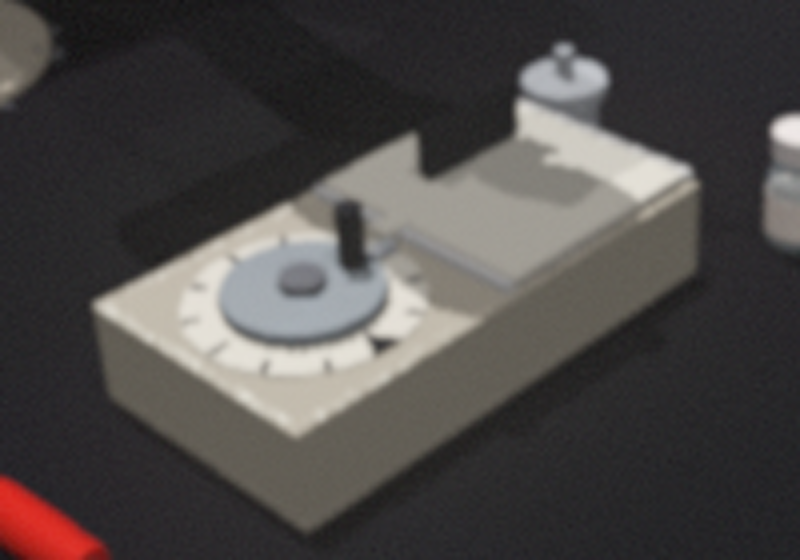

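The peg now stands free at (350,235). The bolt, at (385,245), has been drawn back towards the dial, clear of the lid tab. Next I'll lower the closed fingers behind the handle and push.

>>> {"fn": "servo_tool", "kwargs": {
  "steps": [
    {"tx": 0, "ty": 0, "tz": -2, "yaw": 0, "claw": 0},
    {"tx": 0, "ty": 0, "tz": -2.5, "yaw": 0, "claw": 0},
    {"tx": 0, "ty": 0, "tz": -2, "yaw": 0, "claw": 0},
    {"tx": 0, "ty": 0, "tz": -1.5, "yaw": 0, "claw": 0},
    {"tx": 0, "ty": 0, "tz": -1, "yaw": 0, "claw": 0},
    {"tx": 0, "ty": 0.1, "tz": -0.2, "yaw": 0, "claw": 0},
    {"tx": 0.2, "ty": 0, "tz": 0, "yaw": 0, "claw": 0},
    {"tx": 0.4, "ty": 0, "tz": 0, "yaw": 0, "claw": 0},
    {"tx": 0.4, "ty": 0, "tz": 0, "yaw": 0, "claw": 0},
    {"tx": 0.3, "ty": 0, "tz": 0, "yaw": 0, "claw": 0},
    {"tx": 0.3, "ty": 0, "tz": 0, "yaw": 0, "claw": 0},
    {"tx": 0.3, "ty": 0, "tz": 0, "yaw": 0, "claw": 0},
    {"tx": 0.3, "ty": 0, "tz": 0, "yaw": 0, "claw": 0},
    {"tx": 0.2, "ty": 0, "tz": 0, "yaw": 0, "claw": 0}
  ]
}}

```text
time_s: 25.65
position: [0.4888, 0.0998, 0.0953]
tool_rot: [[-1.0, -0.0, -0.0], [-0.0, 1.0, 0.0], [0.0, 0.0, -1.0]]
ft_force: [-2.9, 0.5, 1.4]
grip_width: -0.0003
gripper_force: 1.4
```

>>> {"fn": "servo_tool", "kwargs": {
  "steps": [
    {"tx": 0.4, "ty": 0, "tz": 0, "yaw": 0, "claw": 0},
    {"tx": 0.5, "ty": 0, "tz": 0, "yaw": 0, "claw": 0},
    {"tx": 0.5, "ty": 0, "tz": 0, "yaw": 0, "claw": 0},
    {"tx": 0.5, "ty": 0.01, "tz": 0, "yaw": 0, "claw": 0},
    {"tx": 0.5, "ty": 0.01, "tz": 0, "yaw": 0, "claw": 0},
    {"tx": 0.5, "ty": 0.01, "tz": 0, "yaw": 0, "claw": 0},
    {"tx": 0.5, "ty": 0.01, "tz": 0, "yaw": 0, "claw": 0},
    {"tx": 0.5, "ty": 0.01, "tz": 0, "yaw": 0, "claw": 0},
    {"tx": 0.5, "ty": 0.01, "tz": 0, "yaw": 0, "claw": 0},
    {"tx": 0.5, "ty": 0.01, "tz": 0, "yaw": 0, "claw": 0},
    {"tx": 0.5, "ty": 0.01, "tz": 0, "yaw": 0, "claw": 0},
    {"tx": 0.4, "ty": 0, "tz": 0, "yaw": 0, "claw": 0},
    {"tx": 0.3, "ty": 0, "tz": 0, "yaw": 0, "claw": 0},
    {"tx": 0.2, "ty": 0, "tz": 0, "yaw": 0, "claw": 0},
    {"tx": 0.2, "ty": 0, "tz": 0, "yaw": 0, "claw": 0}
  ]
}}

```text
time_s: 27.15
position: [0.5538, 0.1005, 0.0953]
tool_rot: [[-1.0, -0.0, -0.0], [-0.0, 1.0, -0.0], [0.0, -0.0, -1.0]]
ft_force: [-2.5, -1.6, -0.4]
grip_width: -0.0002
gripper_force: 1.4
```

Not at the stop yet, so I'll creep on.

>>> {"fn": "servo_tool", "kwargs": {
  "steps": [
    {"tx": 0.15, "ty": 0, "tz": 0, "yaw": 0, "claw": 0},
    {"tx": 0.15, "ty": 0, "tz": 0, "yaw": 0, "claw": 0},
    {"tx": 0.15, "ty": 0, "tz": 0, "yaw": 0, "claw": 0},
    {"tx": 0.15, "ty": 0, "tz": 0, "yaw": 0, "claw": 0},
    {"tx": 0.15, "ty": 0, "tz": 0, "yaw": 0, "claw": 0},
    {"tx": 0.15, "ty": 0, "tz": 0, "yaw": 0, "claw": 0}
  ]
}}

```text
time_s: 27.75
position: [0.5628, 0.1006, 0.0953]
tool_rot: [[-1.0, -0.0, -0.0], [-0.0, 1.0, 0.0], [0.0, 0.0, -1.0]]
ft_force: [-2.3, -2.0, -1.0]
grip_width: -0.0003
gripper_force: 1.3
```

>>> {"fn": "servo_tool", "kwargs": {
  "steps": [
    {"tx": 0.1, "ty": 0, "tz": 0, "yaw": 0, "claw": 0},
    {"tx": 0.1, "ty": 0, "tz": 0, "yaw": 0, "claw": 0},
    {"tx": 0.1, "ty": 0, "tz": 0, "yaw": 0, "claw": 0},
    {"tx": 0.1, "ty": 0, "tz": 0, "yaw": 0, "claw": 0}
  ]
}}

```text
time_s: 28.15
position: [0.5647, 0.1006, 0.0952]
tool_rot: [[-1.0, -0.001, -0.005], [-0.001, 1.0, -0.0], [0.005, -0.0, -1.0]]
ft_force: [-15.7, -2.7, 7.8]
grip_width: 0.0001
gripper_force: 7.7
```

That is the end stop: 15.7 N with no further travel. I'll back off, lift clear and check.

>>> {"fn": "servo_tool", "kwargs": {
  "steps": [
    {"tx": -0.3, "ty": 0, "tz": 0, "yaw": 0, "claw": 0},
    {"tx": -0.5, "ty": 0, "tz": 0, "yaw": 0, "claw": 0},
    {"tx": -1, "ty": 0, "tz": 0, "yaw": 0, "claw": 0},
    {"tx": -1, "ty": 0, "tz": 0.5, "yaw": 0, "claw": 0},
    {"tx": 0, "ty": 0, "tz": 3, "yaw": 0, "claw": 0},
    {"tx": 0, "ty": 0, "tz": 3, "yaw": 0, "claw": 0},
    {"tx": 0, "ty": 0, "tz": 3, "yaw": 0, "claw": 0},
    {"tx": 0, "ty": 0, "tz": 3, "yaw": 0, "claw": 0},
    {"tx": -3, "ty": 3, "tz": 0, "yaw": 0, "claw": 0},
    {"tx": -3, "ty": 3, "tz": 0, "yaw": 0, "claw": 0},
    {"tx": -3, "ty": 3, "tz": 0, "yaw": 0, "claw": 0},
    {"tx": -3, "ty": 3, "tz": 0, "yaw": 0, "claw": 0},
    {"tx": -3, "ty": 3, "tz": 0, "yaw": 0, "claw": 0},
    {"tx": -2, "ty": 3, "tz": 0, "yaw": 0, "claw": 0},
    {"tx": 0, "ty": 0, "tz": 0, "yaw": 0, "claw": 0},
    {"tx": 0, "ty": 0, "tz": 0, "yaw": 0, "claw": 0}
  ]
}}

```text
time_s: 29.75
position: [0.368, 0.2807, 0.2207]
tool_rot: [[-1.0, -0.002, 0.001], [-0.002, 1.0, 0.0], [-0.001, 0.0, -1.0]]
ft_force: [0.7, 0.1, 0.1]
grip_width: -0.0002
gripper_force: 0.0
```

```bash
python3 - <<'E'
from h import *
p,d=env.get_image("top");cv2.imwrite("pics/t5.png",cv2.resize(p[150:300,220:480],None,fx=3,fy=3,interpolation=cv2.INTER_CUBIC)[...,::-1])
W=world("top",d);r=W[190:262,272:330].reshape(-1,3);t=r[(r[:,2]>.09)&(r[:,2]<.12)];print("bar",np.percentile(t,[3,50,97],axis=0).round(4),len(t))
E
```

```text
bar [[0.5768 0.0677 0.0921]
 [0.582  0.1011 0.1015]
 [0.5886 0.1366 0.1043]] 256
```

View pics/t5.png

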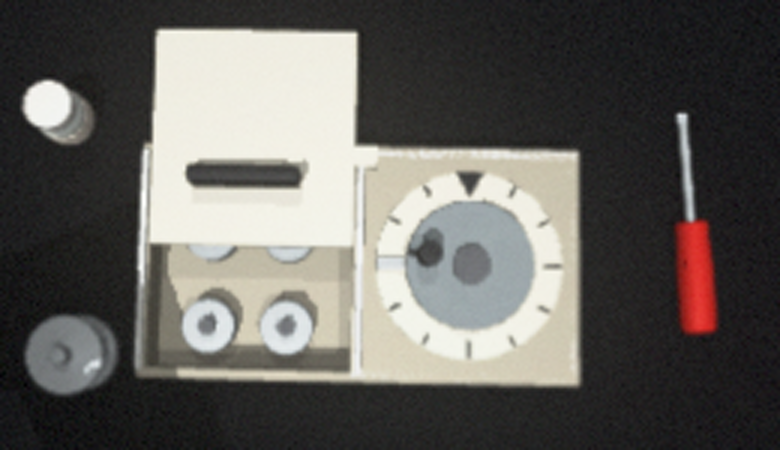

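The lid is fully open: the handle at (243,173) has moved about 85 mm. The vial, cell and driver are where they were, and the arm is clear, so I'll hand it in.

```bash
python3 -c "
from rig import env
print(env.close_job())"
```

```text
the job is handed in; nothing more can be done
None
```

The box is unlocked and the job handed in at about 30 s: by my estimates the dial stopped within about 3° of 8 and of 3, it caught at roughly 10 N, the lid is open against its end stop, and nothing around the box moved.

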